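# Wind up the gluing clamp with its fold-out crank handle

## Robot

A 7-joint arm with a two-finger parallel gripper is mounted at the origin on a cart in front of the work surface, level with it; the furniture and walls round the work are solid. World frame = base frame: x ahead of the robot, y to its left, z up, the work surface at z = 0. Lengths are in mm, angles in rad, forces in N, time in s.
With the tool pointing down it reaches from about 375 to 925 mm from the base axis. Payload 3.1 kg.
Tool frame: the origin (TCP) lies on the centre line of the jaws, within the pads' length; the fingertips stand 25 mm ahead of it and the grasp point (between the pads) lies 6 mm ahead of it; z points along the fingers, y is the direction in which the jaws open and shut (so a half turn about z gives the same grasp; the last joint's range is limited). The gripper opens to 85 mm and grips with 20 to 120 N. Pads are 22 mm wide; open, the fingers measure 114 mm over their backs; the gripper's body (76 mm by 85 mm) begins 54 mm behind the grasp point. The pads swing forward as they close: fully open they stand 13 mm farther back than shut.
Start: joints at [-1.408, 0.383, 0.044, 1.598, -0.018, 1.161, -0.05], TCP at [167.582, 628.028, 256.269] pointing down, gripper open.
Joint ranges: [-2.61, 2.61], [-0.41, 2.15], [-1.48, 1.57], [0, 2.5], [-1.57, 4.71], [0.05, 1.97], [-2.85, 2.85]. Speed limits (rad/s): [2.79, 2.79, 3.14, 3.14, 3.14, 3.14, 3.14].

## Interface

Orientations are given as a 3x3 rotation matrix whose columns are the frame's x, y, z axes.
In Python, from rig import ctrl, snapshot, spot_in gives the robot as it stands. The module is installed in compiled form; this text tells all that it offers.
- The arm moves only by the tool arm_command, never from a script. Its argument "series" is text: rows parted by semicolons, each of 5 numbers parted by spaces: the opening in per cent of the stroke, from 0 (shut) to 100 (fully open), then the shift along the world's x, y, z in m, then the turn about the world's z in degrees. A call has 1 to 12 rows; each row shifts and turns the commanded pose from where the row before left it; what a row does not reach is not made up. A row lasts 1/12 s, in which the tool goes at most 41.7 mm and 7.16 degrees, less where a joint would pass 70% of its speed; a pose out of reach is approached as far as the arm can. A call with a gripper value outside its range is refused whole. The fingers move at their own pace and stop on an object; "squeeze" is the grip in N (left out, the last holds). Time passes only in rows, so rows that do not move let the fingers close. It gives the time, the measured TCP pose, the force and the opening at its end, in the units of the state.
- ctrl.state(): the state, without advancing time (a new reading comes with each control period).
- snapshot(name): name is "side" or "top"; returns a dict with "pixels" (384x512x3 uint8, red, green, blue), "mtx" (3x3 intrinsics, pixels), "R" (3x3) and "t" (3): a world point X has camera coordinates R X + t. Camera axes: x right, y down, z forward; pixel columns grow to the right and rows downward; lengths in mm; the calibration is good to about 2 mm. A picture is of the moment at which its call begins. There is no depth.
- ctrl.hand_in(): hands the job in, once; it reports no verdict.
Trained networks look in the newest picture that a camera, given by its name, has taken for a name from the list of things; names that differ only in an ending like _2 or _b are one class to them, and where a whole thing is asked for, a point or a joint stands for the part that bears it (a point fixed in the world has none). Each returns a list of dicts, best first, with "score" (0 to 1); they miss things now and then, are a little off and sometimes report something else, mostly with a low value. They report only what shows in the picture. A call takes as long as a camera call.
- spot_in(label, camera): "box" ([left, top, right, bottom] as shares, 0 to 1, of the picture: columns of its width, rows of its height, round what is visible of it).
The state is a dict: "time_s": time; "joints": joint angles; "joint_velocities": joint speeds; "joint_torque": joint torques, N m; "eef_pos": TCP position; "ee_rot": TCP orientation; "force": force on the tool from outside, world axes, zero at the start; "ft_torque": the same for the moment, N m; "gripper_width": opening from 0.0 (shut) to 1.0 (fully open).
Only numpy, scipy, OpenCV 4.12 (cv2) and the standard library are available. Lean on these libraries where they do the work, as an engineer would, in place of code of your own. Each camera call takes 0.05 s, during which the arm holds its last target.

## Task

The small card box on the gluing clamp has just been glued. Swing the folding handle of the clamp's hand wheel up until it stands upright, crank the wheel clockwise until the sprung pad of the jaw presses the box against the fence with about 20 N, and then fold the handle back down flat across the wheel and let go, leaving the box clamped. Crank by feel and gently near the end: more than 45 N crushes the box; and leave the glue bottle, the pot and the pliers standing round the clamp where they are.

Things in the scene. Friction and masses are not known exactly. Their poses are not given: they have to be found in the camera images.
- clamp: Fixed grey clamp. Origin on the table, under the hand wheel's axis; x runs along the bed from the wheel towards the fence, z up. Bed plate 360 x 110 x 12 mm, x from -60 to 300 mm; gear housing 100 x 90 mm, 64 mm high, under the wheel. The jaw, 70 mm wide, 50 mm high, slides along the bed: 8 mm towards the fence per radian of wheel, clockwise seen from above.
- wheel_centre (a point): Point on the vertical axis of the 150 mm steel disc wheel, on the disc's upper face, 87 mm above the table; rim 3 mm proud. The wheel is stiff (about 5 N at the handle while the jaw runs free) and stays where it is left. Once the box meets the fence, the force to keep turning grows by 0.138 N per newton of clamping (2.8 N more at 20 N), about 8.8 N per further radian.
- handle_hinge (a point): Fold hinge of the handle, in a clevis on the wheel, 58 mm from the wheel's axis and 13 mm above the disc face. The hinge axis is level and tangential to the wheel; the folded handle lies from here straight over the wheel's centre.
- handle_grip (a point): Point on the centre line of the handle's black round sleeve, 58 mm from the hinge: over the wheel's centre when folded, above the hinge when upright. Sleeve 18 mm diameter, from 17 to 79 mm from the hinge; it turns freely about its own length.
- handle (a joint): Fold angle of the handle: 0 flat across the wheel, 1.571 upright (stop). A friction hinge (about 1 N at the grip) that stays where it is left.
- fence: Fixed steel fence on the bed, 86 mm wide, 36 mm high. Origin at the foot of its working face, which looks along its -x to the jaw. The jaw's aluminium pad is sprung (8 N per mm from zero, 7.5 mm travel). The jaw's start varies and is not measured: it takes roughly 2.5 to 6 rad of wheel to bring the box against the fence.
- box_centre (a point): Centre of the glued card box (loose), 45 mm along the bed, 62 mm across it, 31 mm high, lying on the bed between pad and fence with a gap at either end. The jaw pushes it; it need not be touched.
- glued_box: The same box; origin at the centre of its underside, z up, its 45 mm side is x, along the bed.
- glue: Glue bottle, 25 mm diameter, 100 mm high, upright beside the bed; origin at its underside. Bystander.
- pot: Round screw pot, 45 mm diameter, 38 mm high, on the other side of the bed; origin at its underside. Bystander.
- tool: Pliers lying flat, 46 x 142 x 12 mm, to the left of the wheel; origin at the underside. Bystander.

How it is judged:
By the outcome, as a careful person would: the job done as asked, in the order asked, and still so for the second after the job is handed in, with the robot touching nothing.
It also fails if it takes over 72 s, if anything falls off the work surface, if the arm or the gripper's body presses on something with over 40 N, if the wrist force passes 120 N, or if a joint passes its speed limit or range.

## Working session

There is one attempt and no reset: what is moved stays moved. The work goes in short steps, Python scripts to look and compute and a tool call to move; the robot and the scene stay as the last step left them, time stands still between calls to the robot, and variables do not carry over. Pictures are saved under pics/ and viewed, and the job is handed in when it is done.

Besides the shell and the picture viewer there is one more tool, called after "Call:" as name(argument=value, ...) on one line, values as JSON. arm_command: Moves the arm, as the interface text tells. Its arguments: {"type":"object","properties":{"series":{"type":"string"},"squeeze":{"type":"number"}},"required":["series"]}

```bash
mkdir -p pics
python3 - <<'E'
from rig import ctrl, snapshot, spot_in
import cv2,json,numpy as np
s=ctrl.state(); print({k:np.round(v,3).tolist() for k,v in s.items()})
for c in("side","top"):
    p=snapshot(c); cv2.imwrite(f"pics/{c}0.png",cv2.resize(p["pixels"][:,:,::-1],(800,600)))
    print(c,p["mtx"].tolist(),np.round(p["R"],4).tolist(),np.round(p["t"],1).tolist())
    for n in["clamp","wheel_centre","handle_hinge","handle_grip","handle","fence","box_centre","glued_box","glue","pot","tool"]:
        try:
            print(n,[(np.round(np.array(d["box"])*[512,384,512,384],1).tolist(),round(d["score"],2)) for d in spot_in(n,c)[:3]])
        except Exception as e: print(n,e)
E
```

```text
{'time_s': 0.0, 'joints': [-1.408, 0.384, 0.044, 1.6, -0.018, 1.161, -0.05], 'joint_velocities': [-0.0, 0.0, 0.0, -0.001, -0.001, -0.001, -0.0], 'joint_torque': [0.0, -43.345, 1.025, -24.951, 0.011, 0.011, 0.0], 'eef_pos': [167.365, 627.168, 254.87], 'ee_rot': [[-0.966, 0.258, -0.001], [0.258, 0.966, -0.003], [-0.0, -0.003, -1.0]], 'force': [0.512, 0.766, -0.45], 'ft_torque': [-0.003, -0.011, -0.0], 'gripper_width': 1.001}
side [[408.00407236636414, 0.0, 260.23465828087694], [0.0, 408.00407236636414, 188.1063178970285], [0.0, 0.0, 1.0]] [[0.8823, -0.4704, 0.017], [-0.2909, -0.5732, -0.766], [0.3701, 0.6709, -0.6426]] [-512.1, 284.7, 660.3]
clamp [([191.2, 185.8, 371.4, 266.4], 0.65)]
wheel_centre [([194.1, 187.7, 265.3, 240.7], 0.96)]
handle_hinge [([202.3, 197.8, 246.2, 210.0], 0.87)]
handle_grip [([212.0, 203.5, 242.2, 213.3], 0.8), ([202.8, 199.3, 241.4, 209.0], 0.68), ([285.0, 198.0, 316.0, 232.1], 0.58)]
handle [([201.3, 199.8, 242.7, 209.7], 0.77)]
fence [([312.5, 194.4, 342.2, 230.5], 0.85)]
box_centre [([287.5, 199.5, 315.2, 232.2], 0.64)]
glued_box [([286.1, 201.4, 315.7, 22
[... 413 characters left out ...]
46.9, 119.1, 318.9, 261.2], 0.66)]
wheel_centre [([245.3, 199.2, 307.1, 261.8], 0.67), ([275.2, 161.5, 300.8, 182.3], 0.56)]
handle_hinge [([261.6, 218.7, 286.0, 257.1], 0.75), ([268.9, 225.1, 284.5, 247.7], 0.53), ([170.8, 200.4, 212.2, 216.8], 0.28)]
handle_grip [([267.3, 224.9, 284.7, 246.6], 0.74), ([272.0, 164.5, 305.8, 181.3], 0.31)]
handle [([265.8, 222.8, 286.6, 256.7], 0.84)]
fence [([275.5, 141.7, 309.2, 163.3], 0.62)]
box_centre [([263.8, 223.0, 286.1, 255.4], 0.17)]
glued_box [([272.7, 162.2, 303.7, 181.8], 0.55)]
glue [([246.0, 116.5, 322.0, 263.9], 0.28)]
pot [([329.1, 175.7, 346.5, 191.4], 0.56), ([168.6, 199.8, 218.4, 220.1], 0.41)]
tool [([169.9, 200.0, 214.4, 217.7], 0.73)]
```

View pics/side0.png

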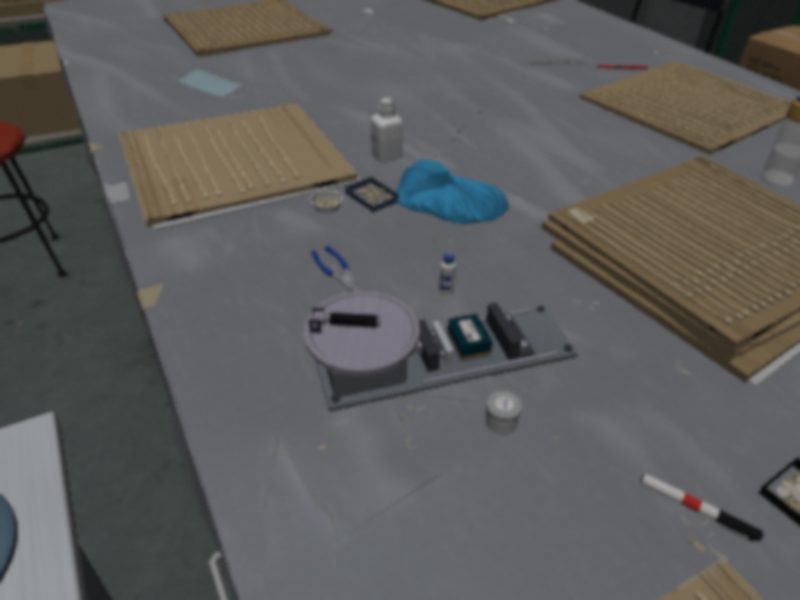

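View pics/top0.png

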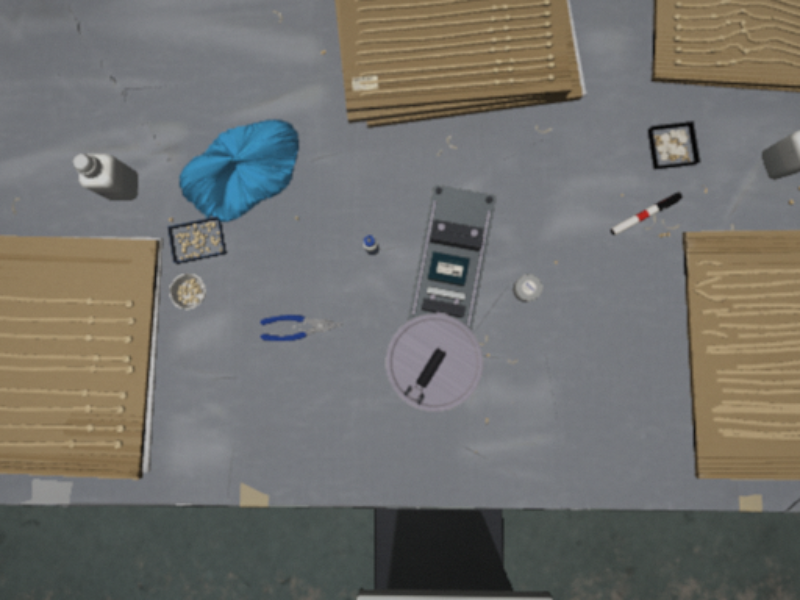

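Run:
```python
from rig import snapshot
import cv2
for c,(x0,y0,x1,y1) in {"side":(180,150,380,290),"top":(150,110,370,270)}.items():
    p=snapshot(c)["pixels"][y0:y1,x0:x1,::-1]
    cv2.imwrite(f"pics/{c}0z.png",cv2.resize(p,None,fx=3.6,fy=3.6,interpolation=cv2.INTER_CUBIC))
```

```text
(no output)
```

View pics/side0z.png

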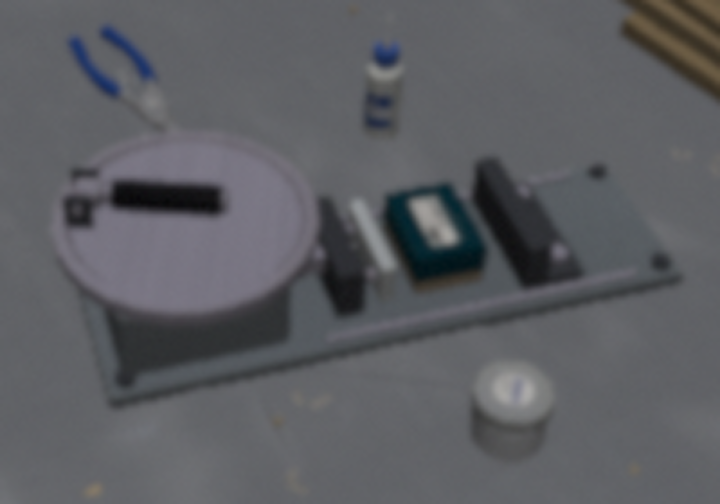

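View pics/top0z.png

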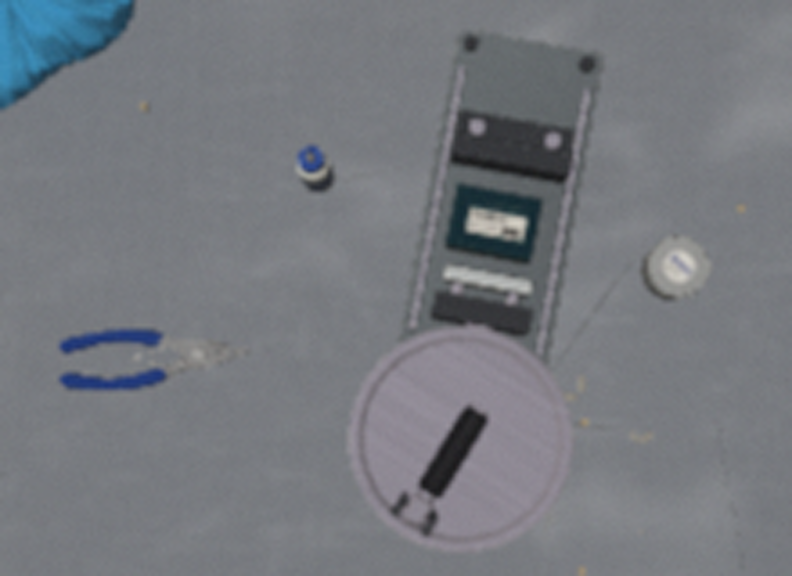

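```bash
cat > h.py <<'E'
import numpy as np, cv2
from rig import ctrl, snapshot, spot_in
def proj(p,X):
    X=np.atleast_2d(X); c=X@p["R"].T+p["t"]; u=c@p["mtx"].T; return u[:,:2]/u[:,2:]
def tri(ps,uvs):
    A=[];b=[]
    for p,uv in zip(ps,uvs):
        d=p["R"].T@np.linalg.inv(p["mtx"])@np.array([*uv,1.]); d/=np.linalg.norm(d)
        o=-p["R"].T@p["t"]; M=np.eye(3)-np.outer(d,d); A.append(M); b.append(M@o)
    X=np.linalg.lstsq(np.vstack(A),np.hstack(b),rcond=None)[0]
    return X,[np.linalg.norm(M@X-c) for M,c in zip(A,b)]
def model(q):
    x,y,th,ph=q; c,s=np.cos(th),np.sin(th)
    T=lambda P:np.array([x+c*P[0]-s*P[1],y+s*P[0]+c*P[1],P[2]])
    h=lambda r,z:np.array([x+r*np.cos(ph),y+r*np.sin(ph),z])
    return T,h
E
cat > fit.py <<'E'
from h import *
from scipy.optimize import least_squares
T_=snapshot("top");S=snapshot("side")
for p in(T_,S):
    for k in("mtx","R","t"):p[k]=np.array(p[k])
zt=lambda a,b:(150+a/3.6-.5,110+b/3.6-.5); zs=lambda a,b:(180+a/3.6-.5,150+b/3.6-.5)
# independent triangulation
for n,a,b in [("wheel",(461,436),(187,222)),("clevis",(416,512),(80,195)),("sleeve far",(476,412),(218,198)),("sleeve near",(428,488),(118,196)),("cornerR",(604,52),(682,277)),("boxtop",(497,222),(437,220))]:
    X,r=tri([T_,S],[zt(*a),zs(*b)]); print(n,X.round(1),np.round(r,1))
def res(q):
    T,h=model(q[:4]); zb=q[4];o=[]
    ob=[(T_,zt(461,436),T((0,0,90+zb))),(S,zs(187,222),T((0,0,90+zb))),
    (T_,zt(416,512),h(58,100+zb)),(S,zs(80,195),h(58,100+zb)),(T_,zt(476,412),h(-21,100+zb)),(S,zs(218,198),h(-21,100+zb)),
    (T_,zt(604,52),T((300,-55,12))),(T_,zt(464,30),T((300,55,12))),(S,zs(682,277),T((300,-55,12))),(S,zs(113,403),T((-60,-55,12)))]
    for p,uv,X in ob:o+=list(proj(p,X)[0]-uv)
    return np.array(o)
r=least_squares(res,[450,-60,-.1,-2.5,0],loss="soft_l1");print(r.x.round(3));print(res(r.x).reshape(-1,2).round(1).tolist())
E
python3 fit.py
```

```text
wheel [531.8  32.7  84.5] [1.4 1.4]
clevis [482.   63.2 100.8] [2.2 2.2]
sleeve far [547.4  23.6 103.7] [1.7 1.7]
sleeve near [499.2  54.6  99.9] [0.4 0.4]
cornerR [814.1 -77.4  10.1] [2.1 2.1]
boxtop [682.9   4.6  45.2] [0.6 0.6]
[ 5.30627e+02  3.31050e+01 -1.96000e-01 -3.68100e+00  9.78000e-01]
[[-0.3, 1.1], [-0.0, -2.3], [-0.2, 1.4], [0.6, 0.2], [0.2, 0.2], [1.7, 1.2], [0.3, 0.5], [-1.3, -0.7], [1.7, -0.3], [-1.0, -0.1]]
```

Call:
arm_command(series="60 0.02 -0.033 0 -1;60 0.02 -0.033 0 -1;60 0.02 -0.033 0 -1;60 0.02 -0.033 0 -1;60 0.02 -0.033 0 -1;60 0.02 -0.033 0 -1;60 0.02 -0.033 0 -1;60 0.02 -0.033 0 -1;60 0.02 -0.033 0 -1", squeeze=40)

```text
time_s: 2.15
eef_pos: [348.3, 329.3, 256.6]
ee_rot: [[-0.914, 0.407, 0.0], [0.407, 0.914, 0.001], [0.0, 0.001, -1.0]]
force: [0.1, 0.6, -0.1]
gripper_width: 0.6
```

Call:
arm_command(series="60 0.02 -0.033 0 -1;60 0.02 -0.033 0 -1;60 0.02 -0.033 0 -1;60 0.02 -0.033 0 -1;60 0.02 -0.033 0 -1;60 0.02 -0.033 0 -1;60 0.02 -0.033 0 -1;60 0.02 -0.033 0 0;60 0.02 -0.033 0 0;60 0 0 0 0;60 0 0 0 0;60 0 0 0 0")

```text
time_s: 3.15
eef_pos: [527.4, 34.3, 256.2]
ee_rot: [[-0.857, 0.515, -0.0], [0.515, 0.857, 0.001], [0.001, 0.0, -1.0]]
force: [-0.2, 0.3, 0.6]
gripper_width: 0.6
```

Call:
arm_command(series="60 0.0035 -0.001 -0.035 0;60 0 0 -0.035 0;60 0 0 -0.03 0;60 0 0 -0.012 0;60 0 0 -0.012 0;60 0 0 -0.008 0;60 0 0 -0.004 0;60 0 0 0 0;60 0 0 0 0")

```text
time_s: 3.9
eef_pos: [532.1, 33.2, 121.4]
ee_rot: [[-0.858, 0.514, 0.002], [0.514, 0.858, 0.001], [-0.002, 0.002, -1.0]]
force: [-0.2, 0.3, 0.3]
gripper_width: 0.6
```

```bash
cat > look.py <<'E'
import sys
from h import *
n=sys.argv[1]
s=ctrl.state();print(s["time_s"],np.round(s["eef_pos"],1),np.round(s["force"],2),s["gripper_width"])
ims=[]
for c,(x0,y0,x1,y1) in {"side":(180,130,350,270),"top":(200,130,370,270)}.items():
    p=snapshot(c)["pixels"][y0:y1,x0:x1,::-1]
    ims.append(cv2.resize(p,None,fx=2.35,fy=2.35,interpolation=cv2.INTER_CUBIC))
cv2.imwrite(f"pics/{n}.png",np.hstack(ims))
E
python3 look.py a1
```

```text
3.9 [532.1  33.2 121.4] [-0.15  0.35  0.3 ] 0.6003699673809559
```

View pics/a1.png

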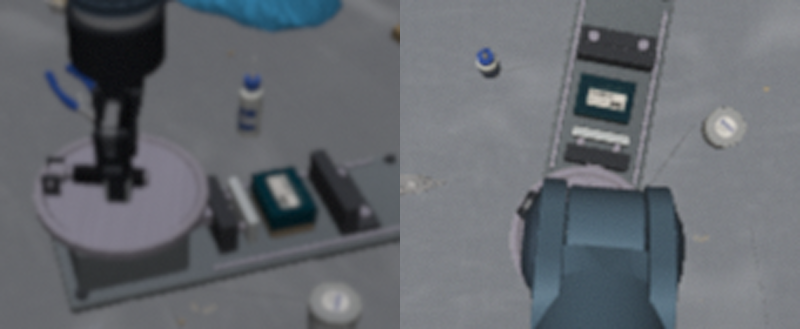

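The side view (left) shows the fingers straddling the sleeve around (115,185). The sleeve runs between them as planned.

Call:
arm_command(series="60 0 0 -0.005 0;40 0 0 0 0;20 0 0 0 0;5 0 0 0 0;5 0 0 0 0;5 0 0 0 0;5 0 0 0 0;5 0 0 0 0", squeeze=40)

```text
time_s: 4.67
eef_pos: [531.5, 33.7, 115.5]
ee_rot: [[-0.858, 0.514, 0.001], [0.514, 0.858, 0.001], [-0.0, 0.001, -1.0]]
force: [1.7, 2.6, -0.1]
gripper_width: 0.189
```

Call:
arm_command(series="5 -0.0004 0.0003 0.0076 0;5 -0.0013 0.0008 0.0074 0;5 -0.0021 0.0012 0.0072 0;5 -0.0029 0.0017 0.0068 0;5 -0.0036 0.0022 0.0063 0;5 -0.0043 0.0026 0.0057 0")

```text
time_s: 5.17
eef_pos: [514.8, 43.7, 155.7]
ee_rot: [[-0.858, 0.513, -0.002], [0.513, 0.858, 0.002], [0.003, 0.0, -1.0]]
force: [2.2, 4.7, -9.4]
gripper_width: 0.19
```

```bash
python3 look.py a2
```

```text
5.1667 [514.8  43.7 155.7] [ 2.15  4.7  -9.42] 0.19046966561542839
```

View pics/a2.png

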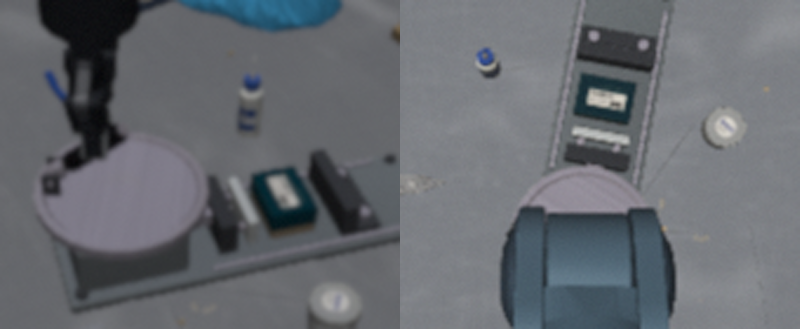

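The handle is rising with the gripper: about 45°, visible at (85,150) in the side view. I'll continue the arc.

Call:
arm_command(series="5 -0.0049 0.0029 0.005 0;5 -0.0054 0.0032 0.0042 0;5 -0.0058 0.0035 0.0034 0;5 -0.0062 0.0037 0.0024 0;5 -0.0063 0.0038 0.0015 0")

```text
time_s: 5.68
eef_pos: [488.5, 59.7, 173.0]
ee_rot: [[-0.858, 0.513, 0.004], [0.513, 0.858, 0.0], [-0.003, 0.002, -1.0]]
force: [6.0, 3.1, -9.9]
gripper_width: 0.167
```

Call:
arm_command(series="5 -0.003 0.0018 0.0003 0")

```text
time_s: 5.77
eef_pos: [485.4, 61.2, 173.4]
ee_rot: [[-0.859, 0.512, 0.004], [0.512, 0.859, -0.0], [-0.003, 0.002, -1.0]]
force: [6.2, 2.1, -8.7]
gripper_width: 0.147
```

Call:
arm_command(series="5 -0.002 0.0012 0.0001 0")

```text
time_s: 5.85
eef_pos: [484.0, 62.1, 173.8]
ee_rot: [[-0.859, 0.512, 0.005], [0.512, 0.859, -0.0], [-0.004, 0.002, -1.0]]
force: [6.0, 2.1, -8.1]
gripper_width: 0.148
```

Call:
arm_command(series="5 -0.0015 0.0009 0 0")

```text
time_s: 5.93
eef_pos: [483.1, 62.7, 174.0]
ee_rot: [[-0.859, 0.513, 0.006], [0.513, 0.859, -0.001], [-0.005, 0.002, -1.0]]
force: [6.7, 1.1, -7.7]
gripper_width: 0.148
```

```bash
python3 look.py a3
python3 - <<'E'
from h import *
p=snapshot("side")["pixels"][110:230,170:270,::-1]
cv2.imwrite("pics/a3z.png",cv2.resize(p,None,fx=5,fy=5,interpolation=cv2.INTER_CUBIC))
E
```

```text
5.9333 [483.1  62.7 174. ] [ 6.68  1.07 -7.69] 0.14831252302681783
```

View pics/a3z.png

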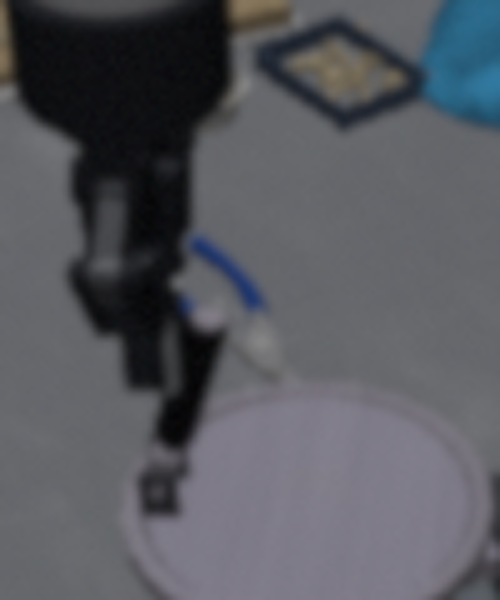

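```bash
cat > ang.py <<'E'
from h import *
S=snapshot("side")
u=np.array([.858,-.514,0]);H=np.array([481,63,100.])
for a in range(50,95,5):
    t=np.radians(a);d=u*np.cos(t)+np.array([0,0,np.sin(t)])
    print(a,((proj(S,[H+79*d,H+17*d,H])-[170,110]+.5)*5).round().tolist(), (H+58*d).round(1))
print(((proj(S,[[483,62.7,174],[483,62.7,149]])-[170,110]+.5)*5).round())
E
python3 ang.py
```

```text
50 [[286.0, 362.0], [190.0, 450.0], [165.0, 473.0]] [513.   43.8 144.4]
55 [[271.0, 352.0], [187.0, 448.0], [165.0, 473.0]] [509.5  45.9 147.5]
60 [[255.0, 344.0], [183.0, 447.0], [165.0, 473.0]] [505.9  48.1 150.2]
65 [[239.0, 337.0], [180.0, 445.0], [165.0, 473.0]] [502.   50.4 152.6]
70 [[222.0, 330.0], [176.0, 444.0], [165.0, 473.0]] [498.   52.8 154.5]
75 [[204.0, 325.0], [173.0, 443.0], [165.0, 473.0]] [493.9  55.3 156. ]
80 [[186.0, 321.0], [169.0, 442.0], [165.0, 473.0]] [489.6  57.8 157.1]
85 [[167.0, 319.0], [165.0, 442.0], [165.0, 473.0]] [485.3  60.4 157.8]
90 [[149.0, 317.0], [162.0, 441.0], [165.0, 473.0]] [481.  63. 158.]
[[155. 327.]
 [160. 378.]]
```

The pixels show the handle lagging at about 73°, with the cap at (208,318) in the zoom. The pads slid along the sleeve to their edge. I'll open, turn the jaws 90° so they close radially, and push the handle upright by closing on it.

```bash
python3 -c "
from rig import ctrl
print(ctrl.state()['joints'])"
```

```text
[-0.7256404   0.18432512  0.55868091  2.08376754 -0.12471237  0.90172957
  0.93460544]
```

Call:
arm_command(series="30 0.002 -0.001 0 0;80 0.003 -0.002 0 0;80 0 0 0 0;80 0 0 0 0;80 0 0 0 0", squeeze=30)

```text
time_s: 6.55
eef_pos: [486.2, 59.0, 173.2]
ee_rot: [[-0.857, 0.515, -0.001], [0.515, 0.857, -0.001], [0.0, -0.001, -1.0]]
force: [1.1, -0.2, 0.4]
gripper_width: 0.799
```

Call:
arm_command(series="80 0 0 0 7;80 0 0 0 7;80 0 0 0 7;80 0 0 0 7;80 0 0 0 7;80 0 0 0 7;80 0 0 0 7;80 0 0 0 7;80 0 0 0 7;80 0 0 0 7;80 0 0 0 7;80 0 0 0 7")

```text
time_s: 7.55
eef_pos: [486.1, 59.4, 173.1]
ee_rot: [[-0.596, -0.803, -0.001], [-0.803, 0.596, -0.0], [0.001, 0.0, -1.0]]
force: [0.0, -0.2, 0.4]
gripper_width: 0.798
```

Call:
arm_command(series="80 -0.002 0.001 0 6;80 -0.002 0.001 0 0;80 0 0 0 0")

```text
time_s: 7.8
eef_pos: [481.7, 61.8, 173.0]
ee_rot: [[-0.516, -0.856, -0.001], [-0.856, 0.516, -0.0], [0.001, 0.001, -1.0]]
force: [-0.1, 0.3, -0.7]
gripper_width: 0.799
```

```bash
cat > zs.py <<'E'
import sys
from h import *
p=snapshot("side")["pixels"][110:230,170:290,::-1]
cv2.imwrite(f"pics/{sys.argv[1]}.png",cv2.resize(p,None,fx=5,fy=5,interpolation=cv2.INTER_CUBIC))
s=ctrl.state();print(s["time_s"],np.round(s["eef_pos"],1),np.round(s["force"],2),s["gripper_width"],np.round(s["ee_rot"],3).tolist())
E
python3 zs.py a4
```

```text
7.85 [482.   61.7 173.1] [0.5  0.93 0.48] 0.7988075121302664 [[-0.516, -0.856, -0.001], [-0.856, 0.516, -0.0], [0.0, 0.0, -1.0]]
```

View pics/a4.png

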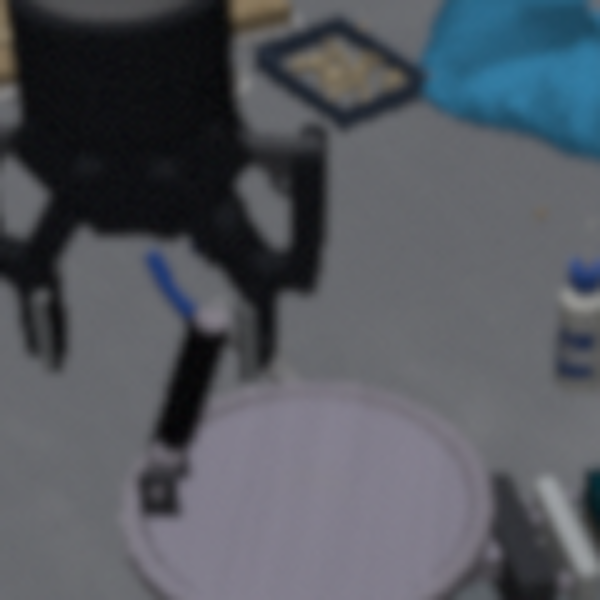

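The handle stands between the open jaws, cap at (210,318), leaning about 17° inward. Closing on it now.

Call:
arm_command(series="50 0 0 0 0;35 0 0 0 0;20 0 0 0 0;5 0 0 0 0;5 0 0 0 0;5 0 0 0 0;5 0 0 0 0;5 0 0 0 0", squeeze=40)

```text
time_s: 8.52
eef_pos: [482.3, 62.2, 173.6]
ee_rot: [[-0.514, -0.858, -0.0], [-0.858, 0.514, 0.001], [-0.0, 0.001, -1.0]]
force: [-1.4, 0.2, 5.4]
gripper_width: 0.198
```

```bash
python3 zs.py a5
```

```text
8.5667 [482.3  62.2 173.6] [-0.76 -0.21  4.71] 0.19608935734219826 [[-0.514, -0.858, -0.0], [-0.858, 0.514, 0.001], [-0.0, 0.001, -1.0]]
```

View pics/a5.png

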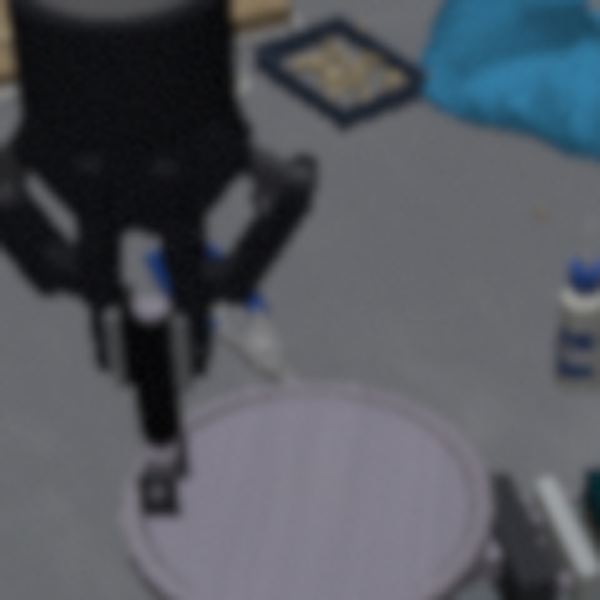

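Now the handle reads as upright: cap at (150,310), against a model prediction of (149,317). I'll nudge outward to feel the stop.

Call:
arm_command(series="5 -0.001 0.0006 0 0;5 0 0 0 0")

```text
time_s: 8.73
eef_pos: [482.0, 62.3, 173.6]
ee_rot: [[-0.514, -0.858, 0.002], [-0.858, 0.514, -0.0], [-0.001, -0.001, -1.0]]
force: [-0.2, -1.3, 4.0]
gripper_width: 0.198
```

Call:
arm_command(series="5 -0.001 0.0006 0 0;5 0 0 0 0")

```text
time_s: 8.9
eef_pos: [481.7, 62.5, 173.7]
ee_rot: [[-0.514, -0.858, 0.003], [-0.858, 0.514, -0.001], [-0.001, -0.003, -1.0]]
force: [2.3, -1.6, 3.5]
gripper_width: 0.2
```

Call:
arm_command(series="5 -0.001 0.0006 0 0;5 0 0 0 0")

```text
time_s: 9.07
eef_pos: [481.3, 62.7, 173.7]
ee_rot: [[-0.515, -0.857, 0.005], [-0.857, 0.515, -0.001], [-0.002, -0.005, -1.0]]
force: [4.3, -2.4, 1.8]
gripper_width: 0.192
```

```bash
cat > rows.py <<'E'
import sys,numpy as np
# start turned angle, step, n, R
a,st,n,R=map(float,sys.argv[1:5]);n=int(n)
ph=np.radians(149.1)-(a+st*np.arange(n+1))
P=np.round(R*np.c_[np.cos(ph),np.sin(ph)]/1000,4)
print(";".join(f"5 {d[0]:.4f} {d[1]:.4f} 0 0" for d in np.diff(P,axis=0)))
E
python3 rows.py 0 .1 12 59;python3 rows.py 1.2 .1 12 59
```

```text
5 0.0033 0.0049 0 0;5 0.0037 0.0046 0 0;5 0.0042 0.0041 0 0;5 0.0046 0.0037 0 0;5 0.0049 0.0033 0 0;5 0.0052 0.0027 0 0;5 0.0055 0.0022 0 0;5 0.0057 0.0016 0 0;5 0.0058 0.0011 0 0;5 0.0058 0.0005 0 0;5 0.0059 -0.0001 0 0;5 0.0059 -0.0007 0 0
5 0.0058 -0.0013 0 0;5 0.0056 -0.0019 0 0;5 0.0053 -0.0024 0 0;5 0.0052 -0.0029 0 0;5 0.0048 -0.0034 0 0;5 0.0044 -0.0039 0 0;5 0.0040 -0.0043 0 0;5 0.0036 -0.0047 0 0;5 0.0031 -0.0050 0 0;5 0.0026 -0.0053 0 0;5 0.0020 -0.0055 0 0;5 0.0015 -0.0057 0 0
```

Call:
arm_command(series="5 0.0008 -0.0005 0 0;5 0 0 0 0", squeeze=70)

```text
time_s: 9.23
eef_pos: [481.5, 62.6, 173.7]
ee_rot: [[-0.515, -0.857, 0.003], [-0.857, 0.515, -0.0], [-0.001, -0.003, -1.0]]
force: [4.4, -2.6, 3.3]
gripper_width: 0.188
```

Call:
arm_command(series="5 0.0033 0.0049 0 0;5 0.0037 0.0046 0 0;5 0.0042 0.0041 0 0;5 0.0046 0.0037 0 0;5 0.0049 0.0033 0 0;5 0.0052 0.0027 0 0")

```text
time_s: 9.73
eef_pos: [504.8, 83.9, 173.7]
ee_rot: [[-0.516, -0.857, -0.005], [-0.857, 0.516, -0.003], [0.005, 0.002, -1.0]]
force: [-3.3, -7.1, 11.9]
gripper_width: 0.188
```

```bash
cat > st.py <<'E'
from h import *
s=ctrl.state();e=np.array(s["eef_pos"]);f=np.array(s["force"])
d=e[:2]-[531.8,32.6];r=np.hypot(*d);ph=np.degrees(np.arctan2(d[1],d[0]))
er=d/r;et=np.array([er[1],-er[0]])
print("t",round(s["time_s"],2),"r",r.round(2),"turned",round((np.radians(149.1-ph))%(2*np.pi),3),"Frad",(f[:2]@er).round(2),"Ftan",(f[:2]@et).round(2),"fz",f[2].round(2),"w",round(s["gripper_width"],3))
E
python3 st.py; python3 zs.py b1
```

```text
t 9.73 r 58.0 turned 0.547 Frad -4.78 Ftan -6.21 fz 11.92 w 0.188
9.7833 [506.1  84.6 173.7] [-0.86 -5.59  9.04] 0.1877662038543508 [[-0.515, -0.857, -0.003], [-0.857, 0.515, -0.003], [0.004, 0.001, -1.0]]
```

View pics/b1.png

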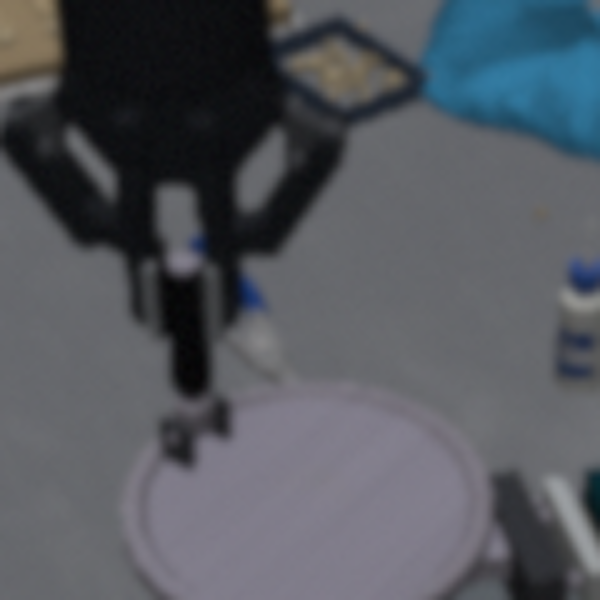

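Call:
arm_command(series="5 0.0055 0.0022 0.001 0;5 0.0057 0.0016 0.001 0;5 0.0058 0.0011 0 0;5 0.0058 0.0005 0 0;5 0.0059 -0.0001 0 0;5 0.0059 -0.0007 0 0")

```text
time_s: 10.28
eef_pos: [536.3, 90.0, 173.7]
ee_rot: [[-0.514, -0.857, -0.011], [-0.857, 0.515, -0.002], [0.008, 0.009, -1.0]]
force: [-6.4, -2.6, 7.7]
gripper_width: 0.186
```

```bash
python3 st.py
```

```text
t 10.28 r 57.55 turned 1.11 Frad -3.08 Ftan -6.16 fz 7.73 w 0.186
```

Call:
arm_command(series="5 0.0058 -0.0013 0 0;5 0.0056 -0.0019 0 0;5 0.0053 -0.0024 0 0;5 0.0052 -0.0029 0 0;5 0.0048 -0.0034 0 0;5 0.0044 -0.0039 0 0;5 0.0040 -0.0043 0 0;5 0.0036 -0.0047 0 0")

```text
time_s: 10.95
eef_pos: [575.3, 69.9, 173.7]
ee_rot: [[-0.512, -0.859, -0.01], [-0.859, 0.512, 0.004], [0.002, 0.011, -1.0]]
force: [-4.2, 4.4, 5.6]
gripper_width: 0.191
```

```bash
python3 st.py; python3 look.py b2;python3 rows.py 2 .05 12 59;python3 rows.py 2.6 .05 12 59
```

```text
t 10.95 r 57.31 turned 1.894 Frad -0.34 Ftan -6.07 fz 5.61 w 0.191
10.95 [575.3  69.9 173.7] [-4.21  4.39  5.61] 0.1906832500442387
5 0.0016 -0.0024 0 0;5 0.0015 -0.0026 0 0;5 0.0014 -0.0026 0 0;5 0.0012 -0.0027 0 0;5 0.0011 -0.0027 0 0;5 0.0009 -0.0028 0 0;5 0.0008 -0.0029 0 0;5 0.0007 -0.0028 0 0;5 0.0005 -0.0029 0 0;5 0.0004 -0.0030 0 0;5 0.0002 -0.0029 0 0;5 0.0001 -0.0030 0 0
5 -0.0001 -0.0029 0 0;5 -0.0002 -0.0030 0 0;5 -0.0003 -0.0029 0 0;5 -0.0005 -0.0029 0 0;5 -0.0007 -0.0029 0 0;5 -0.0008 -0.0028 0 0;5 -0.0009 -0.0028 0 0;5 -0.0011 -0.0028 0 0;5 -0.0012 -0.0026 0 0;5 -0.0014 -0.0027 0 0;5 -0.0014 -0.0025 0 0;5 -0.0016 -0.0025 0 0
```

View pics/b2.png

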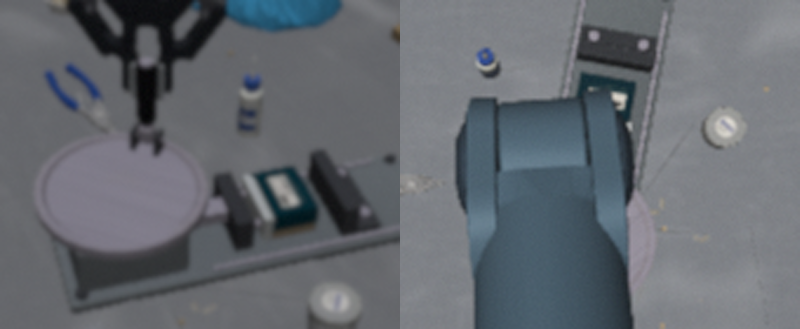

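Run:
```python
from h import *
T=snapshot("top")
def ray(uv,z):
    d=T["R"].T@np.linalg.inv(T["mtx"])@np.array([*uv,1.]);o=-np.array(T["R"]).T@T["t"];return o+d*(z-o[2])/d[2]
# fence top front edge vs bottom unclear: try z=48 and z=12 for edge seen at row ~178 ; box far/near top edges z=43
a=np.array([np.cos(-.196),np.sin(-.196)])
for n,uv,z in[("fence face top",(511,172),48),("fence foot",(511,172),12),("box far",(505,191),43),("box near",(490,256),43),("pad top far",(488,270),45),("pad",(488,266),45)]:
    X=ray((150+uv[0]/3.6-.5,110+uv[1]/3.6-.5),z);print(n,X.round(1),((X[:2]-[531.8,32.6])@a).round(1))
```

```text
fence face top [718.7  -5.8  48. ] 190.8
fence foot [725.7  -8.4  12. ] 198.2
box far [706.   -1.8  43. ] 177.6
box near [659.4   9.4  43. ] 129.7
pad top far [649.2  11.   45. ] 119.4
pad [652.1  11.   45. ] 122.2
```

Call:
arm_command(series="5 0.0020 -0.0021 0 0;5 0.0015 -0.0026 0 0;5 0.0014 -0.0026 0 0")

```text
time_s: 11.35
eef_pos: [581.1, 61.9, 173.8]
ee_rot: [[-0.512, -0.859, -0.007], [-0.859, 0.512, 0.003], [0.001, 0.008, -1.0]]
force: [-4.8, 3.7, 3.7]
gripper_width: 0.191
```

```bash
python3 st.py
```

```text
t 11.35 r 57.35 turned 2.066 Frad -2.18 Ftan -5.65 fz 3.68 w 0.191
```

Call:
arm_command(series="5 0.0012 -0.0027 0 0;5 0.0011 -0.0027 0 0")

```text
time_s: 11.52
eef_pos: [583.7, 56.9, 173.8]
ee_rot: [[-0.512, -0.859, -0.007], [-0.859, 0.512, 0.003], [0.0, 0.007, -1.0]]
force: [-3.0, 3.9, 2.9]
gripper_width: 0.19
```

```bash
python3 st.py
```

```text
t 11.52 r 57.31 turned 2.165 Frad -1.06 Ftan -4.76 fz 2.94 w 0.19
```

Call:
arm_command(series="5 0.0009 -0.0028 0 0;5 0.0008 -0.0029 0 0")

```text
time_s: 11.68
eef_pos: [585.8, 51.6, 173.8]
ee_rot: [[-0.512, -0.859, -0.006], [-0.859, 0.512, 0.004], [-0.001, 0.007, -1.0]]
force: [-2.4, 4.4, 2.1]
gripper_width: 0.187
```

```bash
python3 st.py
```

```text
t 11.68 r 57.27 turned 2.263 Frad -0.79 Ftan -4.91 fz 2.06 w 0.187
```

Call:
arm_command(series="5 0.0007 -0.0028 0 0;5 0.0005 -0.0029 0 0")

```text
time_s: 11.85
eef_pos: [587.4, 46.3, 173.8]
ee_rot: [[-0.512, -0.859, -0.005], [-0.859, 0.512, 0.004], [-0.001, 0.006, -1.0]]
force: [-2.7, 5.7, 2.0]
gripper_width: 0.191
```

```bash
python3 st.py
```

```text
t 11.85 r 57.27 turned 2.361 Frad -1.24 Ftan -6.16 fz 2.05 w 0.191
```

Call:
arm_command(series="5 0.0004 -0.0030 0 0;5 0.0002 -0.0029 0 0")

```text
time_s: 12.02
eef_pos: [588.5, 40.6, 173.9]
ee_rot: [[-0.512, -0.859, -0.003], [-0.859, 0.512, 0.005], [-0.002, 0.005, -1.0]]
force: [-1.7, 5.1, 0.2]
gripper_width: 0.19
```

```bash
python3 st.py
```

```text
t 12.02 r 57.25 turned 2.462 Frad -0.95 Ftan -5.31 fz 0.15 w 0.19
```

Call:
arm_command(series="5 0.0001 -0.0030 0 0;5 -0.0001 -0.0029 0 0")

```text
time_s: 12.18
eef_pos: [589.0, 34.9, 173.9]
ee_rot: [[-0.511, -0.859, -0.002], [-0.859, 0.511, 0.005], [-0.003, 0.004, -1.0]]
force: [0.8, 4.7, -0.9]
gripper_width: 0.195
```

```bash
python3 st.py; python3 look.py b3
```

```text
t 12.18 r 57.26 turned 2.562 Frad 0.98 Ftan -4.66 fz -0.87 w 0.195
12.1833 [589.   34.9 173.9] [ 0.79  4.7  -0.87] 0.195073563239696
```

View pics/b3.png

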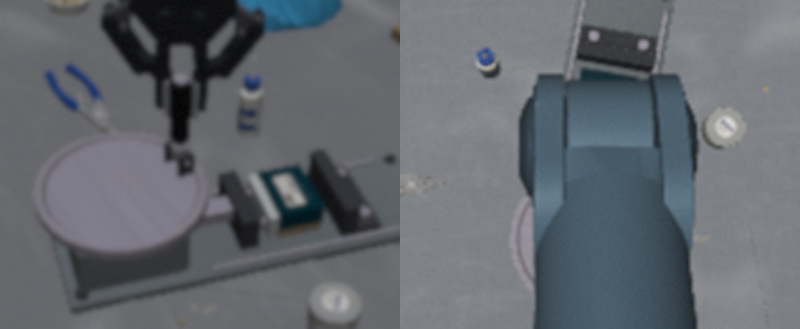

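Call:
arm_command(series="5 0.0004 -0.0030 0 0;5 0.0003 -0.0029 0 0")

```text
time_s: 12.45
eef_pos: [589.2, 28.4, 173.9]
ee_rot: [[-0.511, -0.859, -0.004], [-0.859, 0.511, 0.004], [-0.001, 0.005, -1.0]]
force: [-2.7, 5.2, 1.3]
gripper_width: 0.189
```

```bash
python3 st.py
```

```text
t 12.45 r 57.57 turned 2.676 Frad -3.03 Ftan -4.96 fz 1.35 w 0.189
```

Call:
arm_command(series="5 -0.0003 -0.0029 0 0;5 -0.0007 -0.0029 0 0")

```text
time_s: 12.62
eef_pos: [588.5, 22.3, 173.9]
ee_rot: [[-0.512, -0.859, -0.003], [-0.859, 0.512, 0.004], [-0.002, 0.005, -1.0]]
force: [-0.8, 6.2, -0.8]
gripper_width: 0.188
```

```bash
python3 st.py
```

```text
t 12.62 r 57.58 turned 2.782 Frad -1.87 Ftan -5.92 fz -0.79 w 0.188
```

Call:
arm_command(series="5 -0.0007 -0.0028 0 0;5 -0.0009 -0.0028 0 0")

```text
time_s: 12.78
eef_pos: [587.2, 16.6, 173.9]
ee_rot: [[-0.512, -0.859, -0.002], [-0.859, 0.512, 0.004], [-0.002, 0.004, -1.0]]
force: [0.6, 4.7, -2.0]
gripper_width: 0.191
```

```bash
python3 st.py
```

```text
t 12.78 r 57.64 turned 2.883 Frad -0.74 Ftan -4.65 fz -1.96 w 0.191
```

Call:
arm_command(series="5 -0.0010 -0.0028 0 0;5 -0.0012 -0.0026 0 0")

```text
time_s: 12.95
eef_pos: [585.3, 11.1, 173.9]
ee_rot: [[-0.512, -0.859, -0.001], [-0.859, 0.512, 0.003], [-0.002, 0.003, -1.0]]
force: [0.9, 5.7, -2.4]
gripper_width: 0.19
```

```bash
python3 st.py; python3 look.py b4
```

```text
t 12.95 r 57.69 turned 2.984 Frad -1.34 Ftan -5.64 fz -2.37 w 0.19
12.95 [585.3  11.1 173.9] [ 0.85  5.73 -2.37] 0.1900020243820859
```

View pics/b4.png

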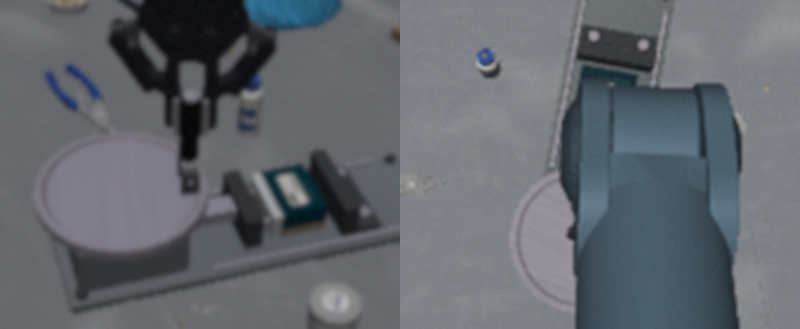

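Call:
arm_command(series="5 -0.0014 -0.0027 0 0;5 -0.0014 -0.0025 0 0")

```text
time_s: 13.22
eef_pos: [582.8, 5.5, 173.9]
ee_rot: [[-0.512, -0.859, -0.001], [-0.859, 0.512, 0.003], [-0.002, 0.002, -1.0]]
force: [0.8, 5.5, -4.2]
gripper_width: 0.187
```

```bash
python3 st.py;python3 rows.py 3.15 .05 12 59;python3 rows.py 3.75 .05 12 59
```

```text
t 13.22 r 57.8 turned 3.091 Frad -1.82 Ftan -5.25 fz -4.19 w 0.187
5 -0.0016 -0.0025 0 0;5 -0.0017 -0.0024 0 0;5 -0.0019 -0.0023 0 0;5 -0.0019 -0.0022 0 0;5 -0.0021 -0.0021 0 0;5 -0.0022 -0.0020 0 0;5 -0.0022 -0.0019 0 0;5 -0.0024 -0.0018 0 0;5 -0.0024 -0.0017 0 0;5 -0.0025 -0.0015 0 0;5 -0.0026 -0.0014 0 0;5 -0.0027 -0.0013 0 0
5 -0.0027 -0.0011 0 0;5 -0.0028 -0.0010 0 0;5 -0.0028 -0.0009 0 0;5 -0.0028 -0.0007 0 0;5 -0.0029 -0.0006 0 0;5 -0.0030 -0.0005 0 0;5 -0.0029 -0.0002 0 0;5 -0.0029 -0.0002 0 0;5 -0.0030 0.0000 0 0;5 -0.0029 0.0002 0 0;5 -0.0030 0.0003 0 0;5 -0.0029 0.0004 0 0
```

Call:
arm_command(series="5 -0.0016 -0.0025 -0.0006 0;5 -0.0017 -0.0024 -0.0006 0")

```text
time_s: 13.38
eef_pos: [580.1, 0.6, 173.8]
ee_rot: [[-0.512, -0.859, 0.0], [-0.859, 0.512, 0.003], [-0.003, 0.001, -1.0]]
force: [-0.1, 6.1, 2.4]
gripper_width: 0.183
```

```bash
python3 st.py
```

```text
t 13.38 r 57.94 turned 3.187 Frad -3.5 Ftan -5.04 fz 2.42 w 0.183
```

Call:
arm_command(series="5 -0.0019 -0.0023 0 0;5 -0.0019 -0.0022 0 0")

```text
time_s: 13.55
eef_pos: [576.7, -4.0, 173.9]
ee_rot: [[-0.512, -0.859, 0.001], [-0.859, 0.512, 0.003], [-0.003, 0.0, -1.0]]
force: [1.7, 5.9, -0.3]
gripper_width: 0.185
```

```bash
python3 st.py
```

```text
t 13.55 r 57.93 turned 3.286 Frad -2.42 Ftan -5.61 fz -0.27 w 0.185
```

Call:
arm_command(series="5 -0.0021 -0.0021 0 0;5 -0.0022 -0.0020 0 0")

```text
time_s: 13.72
eef_pos: [572.8, -8.5, 173.9]
ee_rot: [[-0.513, -0.859, 0.003], [-0.859, 0.513, 0.003], [-0.003, -0.001, -1.0]]
force: [3.3, 4.5, -1.3]
gripper_width: 0.189
```

```bash
python3 st.py; python3 look.py b5
python3 - <<'E'
from h import *
p=snapshot("side")["pixels"][180:250,260:350,::-1]
cv2.imwrite("pics/b5z.png",cv2.resize(p,None,fx=8,fy=8,interpolation=cv2.INTER_CUBIC))
E
```

```text
t 13.72 r 58.01 turned 3.389 Frad -0.88 Ftan -5.48 fz -1.31 w 0.189
13.7167 [572.8  -8.5 173.9] [ 3.26  4.5  -1.31] 0.18943995180513173
```

View pics/b5z.png

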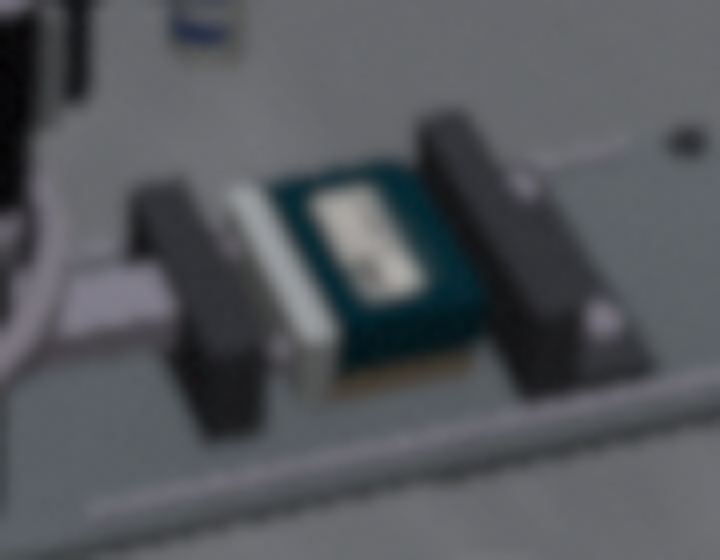

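Call:
arm_command(series="5 -0.0022 -0.0019 0 0;5 -0.0024 -0.0018 0 0")

```text
time_s: 14.03
eef_pos: [568.5, -12.5, 173.9]
ee_rot: [[-0.513, -0.859, 0.003], [-0.859, 0.513, 0.002], [-0.003, -0.002, -1.0]]
force: [2.4, 4.3, -1.7]
gripper_width: 0.189
```

```bash
python3 st.py
```

```text
t 14.03 r 58.12 turned 3.49 Frad -1.82 Ftan -4.62 fz -1.65 w 0.189
```

Call:
arm_command(series="5 -0.0024 -0.0017 0 0;5 -0.0025 -0.0015 0 0")

```text
time_s: 14.2
eef_pos: [563.6, -16.2, 173.9]
ee_rot: [[-0.513, -0.858, 0.003], [-0.858, 0.513, 0.001], [-0.003, -0.002, -1.0]]
force: [3.7, 5.0, -3.2]
gripper_width: 0.19
```

```bash
python3 st.py
```

```text
t 14.2 r 58.22 turned 3.595 Frad -2.12 Ftan -5.84 fz -3.2 w 0.19
```

Call:
arm_command(series="5 -0.0026 -0.0016 0 0;5 -0.0027 -0.0015 0 0")

```text
time_s: 14.37
eef_pos: [558.4, -19.4, 173.9]
ee_rot: [[-0.513, -0.858, 0.004], [-0.858, 0.513, 0.001], [-0.003, -0.002, -1.0]]
force: [2.9, 4.6, -2.2]
gripper_width: 0.188
```

```bash
python3 st.py
```

```text
t 14.37 r 58.39 turned 3.699 Frad -2.79 Ftan -4.67 fz -2.21 w 0.188
```

Call:
arm_command(series="5 -0.0027 -0.0011 0 0;5 -0.0028 -0.0010 0 0")

```text
time_s: 14.53
eef_pos: [553.1, -21.8, 173.9]
ee_rot: [[-0.513, -0.858, 0.004], [-0.858, 0.513, 0.001], [-0.003, -0.003, -1.0]]
force: [4.5, 3.3, -3.8]
gripper_width: 0.188
```

```bash
python3 st.py
cat > bz.py <<'E'
import sys
from h import *
p=snapshot("side")["pixels"][180:250,260:350,::-1]
cv2.imwrite(f"pics/{sys.argv[1]}.png",cv2.resize(p,None,fx=8,fy=8,interpolation=cv2.INTER_CUBIC))
E
python3 bz.py b6z
```

```text
t 14.53 r 58.45 turned 3.799 Frad -1.43 Ftan -5.38 fz -3.8 w 0.188
```

View pics/b6z.png

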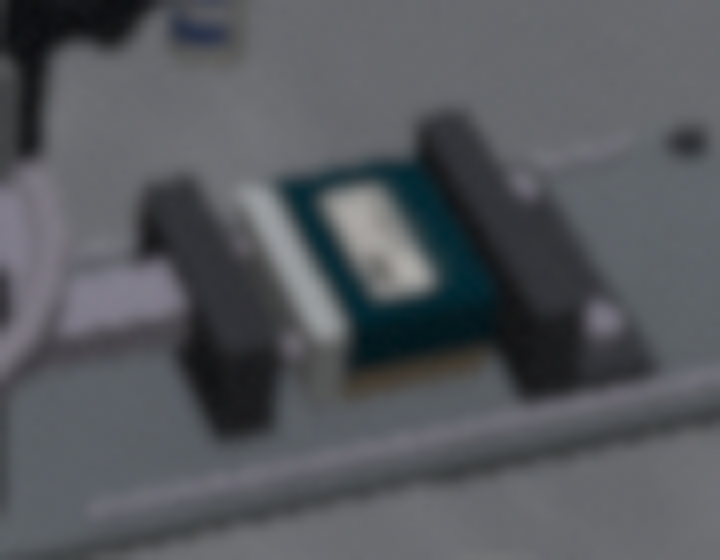

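Call:
arm_command(series="5 -0.0028 -0.0009 -0.0006 0;5 -0.0028 -0.0007 0 0")

```text
time_s: 14.75
eef_pos: [548.2, -23.6, 173.9]
ee_rot: [[-0.513, -0.858, 0.005], [-0.858, 0.513, 0.001], [-0.003, -0.004, -1.0]]
force: [4.7, 3.9, -1.3]
gripper_width: 0.187
```

```bash
python3 st.py
```

```text
t 14.75 r 58.56 turned 3.89 Frad -2.46 Ftan -5.57 fz -1.29 w 0.187
```

Call:
arm_command(series="5 -0.0029 -0.0006 0 0")

```text
time_s: 14.83
eef_pos: [545.3, -24.4, 173.9]
ee_rot: [[-0.513, -0.858, 0.005], [-0.858, 0.513, 0.0], [-0.003, -0.005, -1.0]]
force: [3.9, 3.9, -2.1]
gripper_width: 0.189
```

```bash
python3 st.py
```

```text
t 14.83 r 58.6 turned 3.941 Frad -2.88 Ftan -4.67 fz -2.14 w 0.189
```

Call:
arm_command(series="5 -0.0030 -0.0005 0 0")

```text
time_s: 14.92
eef_pos: [542.3, -25.1, 173.9]
ee_rot: [[-0.514, -0.858, 0.006], [-0.858, 0.514, 0.0], [-0.003, -0.005, -1.0]]
force: [4.3, 3.7, -2.3]
gripper_width: 0.186
```

```bash
python3 st.py
```

```text
t 14.92 r 58.68 turned 3.993 Frad -2.9 Ftan -4.9 fz -2.25 w 0.186
```

Call:
arm_command(series="5 -0.0029 -0.0003 0 0")

```text
time_s: 15.0
eef_pos: [539.4, -25.6, 173.9]
ee_rot: [[-0.514, -0.858, 0.006], [-0.858, 0.514, 0.0], [-0.003, -0.005, -1.0]]
force: [4.7, 3.3, -2.9]
gripper_width: 0.186
```

```bash
python3 st.py
```

```text
t 15.0 r 58.71 turned 4.043 Frad -2.64 Ftan -5.08 fz -2.95 w 0.186
```

Call:
arm_command(series="5 -0.0029 -0.0002 0 0")

```text
time_s: 15.08
eef_pos: [536.6, -26.0, 173.9]
ee_rot: [[-0.514, -0.858, 0.006], [-0.858, 0.514, -0.0], [-0.003, -0.005, -1.0]]
force: [5.2, 3.2, -2.6]
gripper_width: 0.186
```

```bash
python3 st.py; python3 rows.py 4.15 .05 12 59; python3 rows.py 4.75 .05 10 59
```

```text
t 15.08 r 58.77 turned 4.091 Frad -2.76 Ftan -5.4 fz -2.61 w 0.186
5 -0.0030 0.0000 0 0;5 -0.0029 0.0002 0 0;5 -0.0030 0.0003 0 0;5 -0.0029 0.0004 0 0;5 -0.0029 0.0006 0 0;5 -0.0028 0.0007 0 0;5 -0.0028 0.0009 0 0;5 -0.0028 0.0010 0 0;5 -0.0027 0.0012 0 0;5 -0.0027 0.0013 0 0;5 -0.0026 0.0014 0 0;5 -0.0025 0.0015 0 0
5 -0.0024 0.0017 0 0;5 -0.0024 0.0018 0 0;5 -0.0022 0.0019 0 0;5 -0.0022 0.0020 0 0;5 -0.0020 0.0021 0 0;5 -0.0020 0.0023 0 0;5 -0.0018 0.0023 0 0;5 -0.0017 0.0024 0 0;5 -0.0016 0.0025 0 0;5 -0.0014 0.0025 0 0
```

Call:
arm_command(series="5 -0.0030 0 0 0;5 -0.0029 0.0002 0 0")

```text
time_s: 15.25
eef_pos: [530.8, -26.2, 173.9]
ee_rot: [[-0.514, -0.858, 0.006], [-0.858, 0.514, -0.001], [-0.003, -0.006, -1.0]]
force: [5.2, 2.6, -4.1]
gripper_width: 0.188
```

```bash
python3 st.py; python3 bz.py b7z
```

```text
t 15.25 r 58.82 turned 4.19 Frad -2.67 Ftan -5.17 fz -4.05 w 0.188
```

View pics/b7z.png

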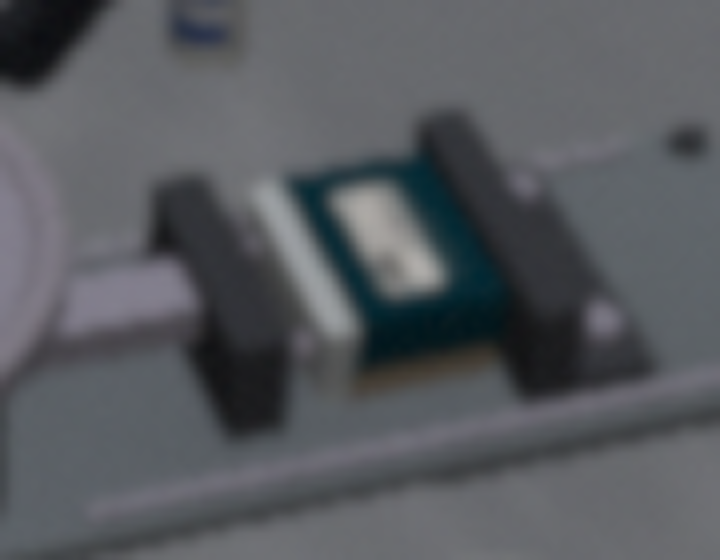

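Call:
arm_command(series="5 -0.0030 0.0003 0 0")

```text
time_s: 15.38
eef_pos: [528.1, -26.2, 173.9]
ee_rot: [[-0.514, -0.858, 0.007], [-0.858, 0.514, -0.001], [-0.002, -0.006, -1.0]]
force: [5.2, 2.4, -2.8]
gripper_width: 0.192
```

```bash
python3 st.py
```

```text
t 15.38 r 58.87 turned 4.237 Frad -2.7 Ftan -4.99 fz -2.84 w 0.192
```

Call:
arm_command(series="5 -0.0029 0.0004 0 0")

```text
time_s: 15.47
eef_pos: [525.1, -25.9, 173.9]
ee_rot: [[-0.514, -0.858, 0.007], [-0.858, 0.514, -0.001], [-0.002, -0.007, -1.0]]
force: [6.4, 1.5, -4.0]
gripper_width: 0.188
```

```bash
python3 st.py
```

```text
t 15.47 r 58.89 turned 4.286 Frad -2.19 Ftan -6.15 fz -3.97 w 0.188
```

Call:
arm_command(series="5 -0.0029 0.0006 0 0")

```text
time_s: 15.55
eef_pos: [522.4, -25.6, 173.9]
ee_rot: [[-0.514, -0.858, 0.007], [-0.858, 0.514, -0.002], [-0.002, -0.007, -1.0]]
force: [7.2, 1.0, -4.1]
gripper_width: 0.188
```

```bash
python3 st.py
```

```text
t 15.55 r 58.96 turned 4.333 Frad -2.14 Ftan -6.9 fz -4.1 w 0.188
```

Call:
arm_command(series="5 -0.0028 0.0007 0 0")

```text
time_s: 15.63
eef_pos: [519.8, -25.1, 173.9]
ee_rot: [[-0.514, -0.857, 0.008], [-0.857, 0.514, -0.002], [-0.002, -0.008, -1.0]]
force: [8.1, 1.4, -5.8]
gripper_width: 0.184
```

```bash
python3 st.py; python3 bz.py b8z
```

```text
t 15.63 r 58.98 turned 4.378 Frad -2.96 Ftan -7.61 fz -5.78 w 0.184
```

View pics/b8z.png

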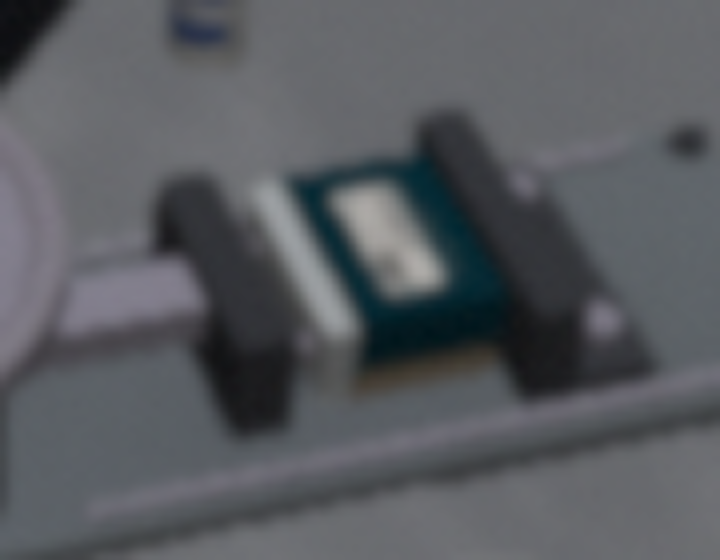

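Run:
```python
import cv2,numpy as np
I={k:cv2.cvtColor(cv2.imread(f"pics/{k}.png"),cv2.COLOR_BGR2GRAY).astype(np.float32) for k in("b5z","b6z","b7z","b8z")}
def sh(a,b,box):
    x0,y0,x1,y1=box;t=I[a][y0:y1,x0:x1]
    r=cv2.matchTemplate(I[b],t,cv2.TM_CCOEFF_NORMED);_,m,_,l=cv2.minMaxLoc(r);x,y=l
    def pk(v):return (v[0]-v[2])/(2*(v[0]-2*v[1]+v[2]))
    return x+pk(r[y,x-1:x+2])-x0,y+pk(r[y-1:y+2,x])-y0,m
for a,b in(("b5z","b6z"),("b6z","b7z"),("b7z","b8z")):
    print(a,b,"label",np.round(sh(a,b,(295,170,440,310)),2),"jaw",np.round(sh(a,b,(125,170,280,440)),2))
```

```text
b5z b6z label [10.56 -1.66  1.  ] jaw [10.88 -2.17  1.  ]
b6z b7z label [10.75 -2.13  1.  ] jaw [11.19 -2.    1.  ]
b7z b8z label [ 0.17 -0.1   1.  ] jaw [ 4.31 -0.89  0.99]
```

Call:
arm_command(series="5 -0.0028 0.0009 0 0")

```text
time_s: 15.77
eef_pos: [517.3, -24.6, 173.9]
ee_rot: [[-0.515, -0.857, 0.009], [-0.857, 0.515, -0.003], [-0.002, -0.009, -1.0]]
force: [8.0, 0.8, -5.9]
gripper_width: 0.187
```

```bash
python3 st.py
```

```text
t 15.77 r 58.99 turned 4.421 Frad -2.72 Ftan -7.53 fz -5.89 w 0.187
```

Call:
arm_command(series="5 -0.0028 0.0010 0 0")

```text
time_s: 15.85
eef_pos: [514.6, -23.8, 173.9]
ee_rot: [[-0.515, -0.857, 0.009], [-0.857, 0.515, -0.003], [-0.002, -0.009, -1.0]]
force: [7.7, 0.7, -5.8]
gripper_width: 0.191
```

```bash
python3 st.py;python3 bz.py b9z
python3 - <<'E'
import cv2,numpy as np
I={k:cv2.cvtColor(cv2.imread(f"pics/{k}.png"),cv2.COLOR_BGR2GRAY).astype(np.float32) for k in("b7z","b9z")}
def sh(a,b,box):
    x0,y0,x1,y1=box;t=I[a][y0:y1,x0:x1]
    r=cv2.matchTemplate(I[b],t,cv2.TM_CCOEFF_NORMED);_,m,_,l=cv2.minMaxLoc(r);x,y=l
    def pk(v):return (v[0]-v[2])/(2*(v[0]-2*v[1]+v[2]))
    return x+pk(r[y,x-1:x+2])-x0,y+pk(r[y-1:y+2,x])-y0,m
a,b="b7z","b9z"
print(a,b,"label",np.round(sh(a,b,(295,170,440,310)),2),"jaw",np.round(sh(a,b,(125,170,280,440)),2))
E
python3 st.py
```

```text
t 15.85 r 59.0 turned 4.469 Frad -2.89 Ftan -7.17 fz -5.82 w 0.191
b7z b9z label [ 0.21 -0.12  1.  ] jaw [ 6.47 -1.23  0.99]
t 15.9 r 59.03 turned 4.48 Frad -2.63 Ftan -6.25 fz -5.81 w 0.184
```

Call:
arm_command(series="5 -0.0027 0.0012 0 0")

```text
time_s: 15.98
eef_pos: [512.2, -23.1, 174.0]
ee_rot: [[-0.515, -0.857, 0.01], [-0.857, 0.515, -0.003], [-0.002, -0.01, -1.0]]
force: [8.8, -0.8, -5.6]
gripper_width: 0.184
```

```bash
cat > m.py <<'E'
import cv2,numpy as np,sys
I={k:cv2.cvtColor(cv2.imread(f"pics/{k}.png"),cv2.COLOR_BGR2GRAY).astype(np.float32) for k in("b7z",sys.argv[1])}
def sh(a,b,box):
    x0,y0,x1,y1=box;t=I[a][y0:y1,x0:x1]
    r=cv2.matchTemplate(I[b],t,cv2.TM_CCOEFF_NORMED);_,m,_,l=cv2.minMaxLoc(r);x,y=l
    def pk(v):return (v[0]-v[2])/(2*(v[0]-2*v[1]+v[2]))
    return x+pk(r[y,x-1:x+2])-x0,y+pk(r[y-1:y+2,x])-y0,m
a,b="b7z",sys.argv[1]
print(a,b,"label",np.round(sh(a,b,(295,170,440,310)),2),"jaw",np.round(sh(a,b,(125,170,280,440)),2))
E
python3 st.py;python3 bz.py c1z;python3 m.py c1z;python3 st.py
```

```text
t 15.98 r 59.01 turned 4.512 Frad -2.15 Ftan -8.52 fz -5.62 w 0.184
b7z c1z label [ 0.32 -0.12  1.  ] jaw [ 7.29 -1.39  0.99]
t 16.03 r 59.05 turned 4.523 Frad -1.44 Ftan -7.59 fz -5.15 w 0.187
```

Call:
arm_command(series="5 0.0015 -0.0007 0 0;5 0.0010 -0.0005 0 0;5 0 0 0 0")

```text
time_s: 16.28
eef_pos: [512.1, -23.0, 173.9]
ee_rot: [[-0.515, -0.857, 0.002], [-0.857, 0.515, -0.001], [-0.0, -0.003, -1.0]]
force: [3.5, 0.3, 0.6]
gripper_width: 0.189
```

```bash
python3 st.py
```

```text
t 16.28 r 58.98 turned 4.513 Frad -1.45 Ftan -3.21 fz 0.59 w 0.189
```

Call:
arm_command(series="20 0 0 0 0;30 0 0 0 0;45 0 0 0 0;60 0 0 0 0;60 0 0 0 0;60 0 0 0.01 0;60 0 0 0.02 0;60 0 0 0.03 0;60 0 0 0.03 0;60 0 0 0 0")

```text
time_s: 17.12
eef_pos: [514.9, -22.7, 270.4]
ee_rot: [[-0.515, -0.857, 0.012], [-0.857, 0.515, 0.001], [-0.007, -0.009, -1.0]]
force: [1.0, -0.2, 0.8]
gripper_width: 0.602
```

```bash
python3 st.py;python3 bz.py c2z;python3 m.py c2z;python3 zs.py c2; python3 look.py c3
```

```text
t 17.12 r 57.81 turned 4.471 Frad -0.07 Ftan -1.04 fz 0.84 w 0.602
b7z c2z label [ 0.31 -0.1   1.  ] jaw [ 7.36 -1.71  0.99]
17.2167 [511.9 -22.4 265.5] [-0.78 -0.19 -0.42] 0.5957061279233731 [[-0.514, -0.858, 0.004], [-0.858, 0.514, 0.001], [-0.003, -0.003, -1.0]]
17.2167 [511.9 -22.4 265.5] [-0.78 -0.19 -0.42] 0.5957061279233731
```

View pics/c2.png

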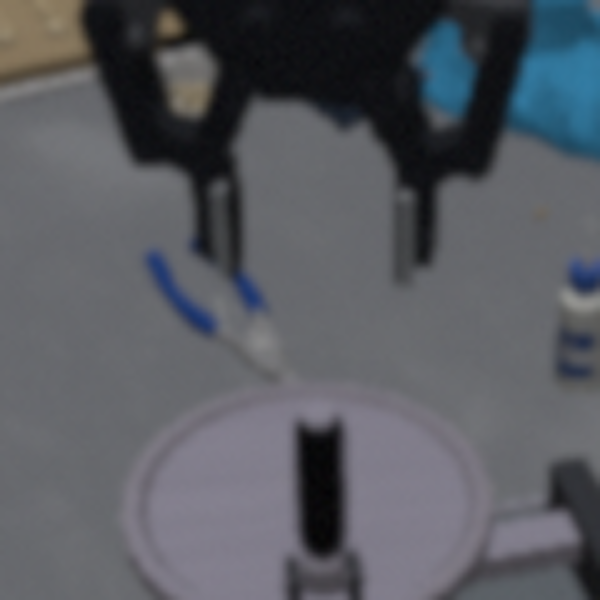

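View pics/c3.png

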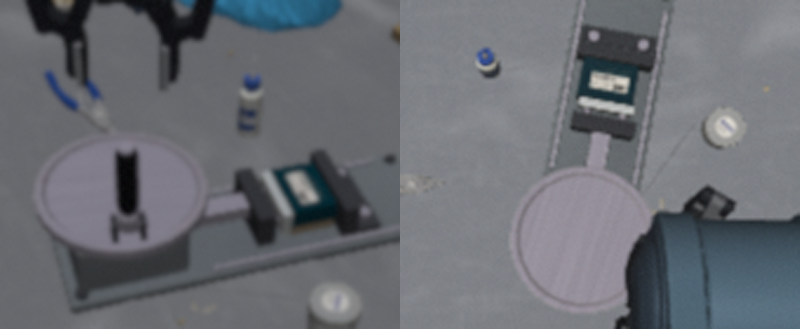

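```bash
python3 - <<'E'
import cv2,numpy as np
I={k:cv2.cvtColor(cv2.imread(f"pics/{k}.png"),cv2.COLOR_BGR2GRAY).astype(np.float32) for k in("b5z","b6z","b7z","c1z","c2z","b9z","b8z")}
def sh(a,b,box):
    x0,y0,x1,y1=box;t=I[a][y0:y1,x0:x1]
    r=cv2.matchTemplate(I[b],t,cv2.TM_CCOEFF_NORMED);_,m,_,l=cv2.minMaxLoc(r);x,y=l
    def pk(v):return (v[0]-v[2])/(2*(v[0]-2*v[1]+v[2]))
    return x+pk(r[y,x-1:x+2])-x0,y+pk(r[y-1:y+2,x])-y0,m
for box in((210,320,310,445),(150,240,235,400),(145,170,240,300)):
  for a,b in(("b5z","b7z"),("b6z","b7z"),("b7z","b8z"),("b7z","b9z"),("b7z","c1z"),("b7z","c2z")): print(box,a,b,np.round(sh(a,b,box),2))
E
python3 - <<'E'
import sys; sys.path.insert(0,'.')
from h import *
p=snapshot("top")["pixels"][130:220,250:330,::-1]
cv2.imwrite("pics/c4.png",cv2.resize(p,None,fx=6.5,fy=6.5,interpolation=cv2.INTER_CUBIC))
E
```

```text
(210, 320, 310, 445) b5z b7z [22.62 -4.77  1.  ]
(210, 320, 310, 445) b6z b7z [11.17 -2.32  1.  ]
(210, 320, 310, 445) b7z b8z [ 5.29 -1.42  0.99]
(210, 320, 310, 445) b7z b9z [ 7.66 -1.62  0.99]
(210, 320, 310, 445) b7z c1z [ 9.02 -1.83  0.99]
(210, 320, 310, 445) b7z c2z [10.35 -2.19  0.99]
(150, 240, 235, 400) b5z b7z [21.83 -4.56  1.  ]
(150, 240, 235, 400) b6z b7z [11.09 -1.75  1.  ]
(150, 240, 235, 400) b7z b8z [ 6.54 -0.99  1.  ]
(150, 240, 235, 400) b7z b9z [ 8.69 -1.57  1.  ]
(150, 240, 235, 400) b7z c1z [10.03 -1.87  1.  ]
(150, 240, 235, 400) b7z c2z [10.1  -1.97  1.  ]
(145, 170, 240, 300) b5z b7z [22.11 -4.1   1.  ]
(145, 170, 240, 300) b6z b7z [11.01 -1.77  1.  ]
(145, 170, 240, 300) b7z b8z [ 5.26 -1.28  1.  ]
(145, 170, 240, 300) b7z b9z [ 8.57 -1.93  1.  ]
(145, 170, 240, 300) b7z c1z [ 9.19 -2.25  1.  ]
(145, 170, 240, 300) b7z c2z [ 9.44 -2.36  1.  ]
```

View pics/c4.png

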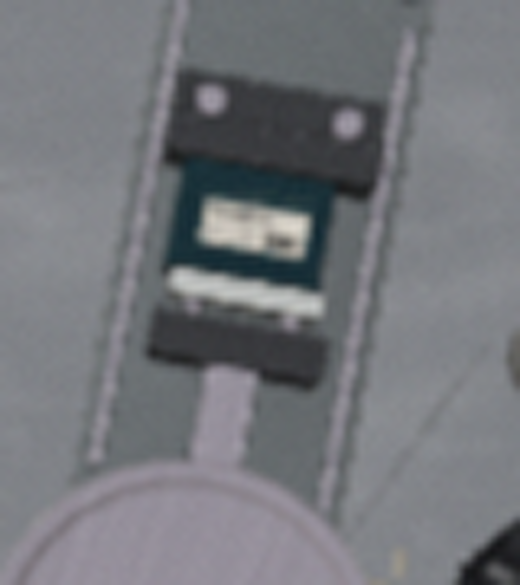

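Run:
```python
from h import *
S=snapshot("side")
uv=np.array([170+320/5-.5,110+420/5-.5])
d=S["R"].T@np.linalg.inv(S["mtx"])@np.array([*uv,1.]);o=-np.array(S["R"]).T@S["t"];print(o+d*(179-o[2])/d[2])
print((proj(S,[[512,-22.5,179]])-[170,110]+.5)*5)
C=np.array([531.4,32.2]);v=np.array([512,-22.7])-C;print(np.hypot(*v),np.degrees(np.arctan2(v[1],v[0])),v/np.hypot(*v))
```

```text
[512.95511853 -19.4379357  179.        ]
[[321.24733731 425.85304371]]
58.22688382525721 -109.46186802880105 [-0.33317943 -0.94286344]
```

Call:
arm_command(series="20 -0.0055 -0.015 0 6;0 -0.0055 -0.015 0 5.5;0 0 0 0 0;0 0 0 -0.01 0;0 0 0 -0.025 0;0 0 0 -0.025 0;0 0 0 -0.02 0;0 0 0 -0.004 0;0 0 0 0 0;0 0 0 0 0", squeeze=40)

```text
time_s: 18.25
eef_pos: [500.2, -51.8, 179.6]
ee_rot: [[-0.332, -0.943, -0.0], [-0.943, 0.332, -0.0], [0.0, 0.0, -1.0]]
force: [0.1, 0.5, 0.1]
gripper_width: 0.002
```

```bash
python3 zs.py d1
```

```text
18.3 [500.9 -51.9 180.4] [-0.3  -0.57  0.37] 0.0005637714124477945 [[-0.332, -0.943, 0.002], [-0.943, 0.332, -0.0], [-0.0, -0.002, -1.0]]
```

View pics/d1.png

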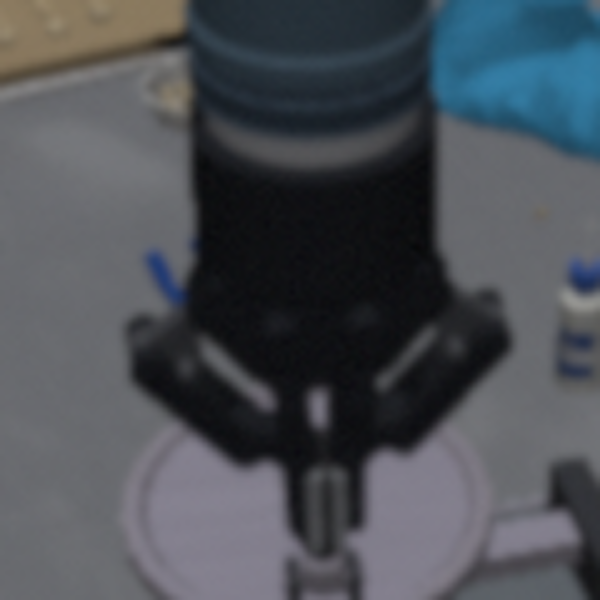

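Call:
arm_command(series="0 0.0019 0.0054 0 0;0 0.0019 0.0054 0 0;0 0.0016 0.0046 0 0;0 0.0016 0.0046 0 0;0 0.0016 0.0046 -0.0005 0;0 0.0016 0.0046 -0.0005 0;0 0.0016 0.0044 -0.0014 0;0 0.0015 0.0044 -0.0014 0;0 0.0015 0.0042 -0.002 0;0 0.0014 0.0041 -0.0022 0")

```text
time_s: 19.13
eef_pos: [516.3, -5.3, 171.2]
ee_rot: [[-0.333, -0.943, 0.0], [-0.943, 0.333, 0.0], [-0.0, -0.0, -1.0]]
force: [0.1, -0.3, 1.7]
gripper_width: -0.0
```

```bash
python3 zs.py d2
```

```text
19.1833 [516.2  -4.2 170.7] [0.31 1.07 0.14] -0.0003583419054594607 [[-0.331, -0.944, -0.0], [-0.944, 0.331, 0.001], [-0.001, 0.001, -1.0]]
```

View pics/d2.png

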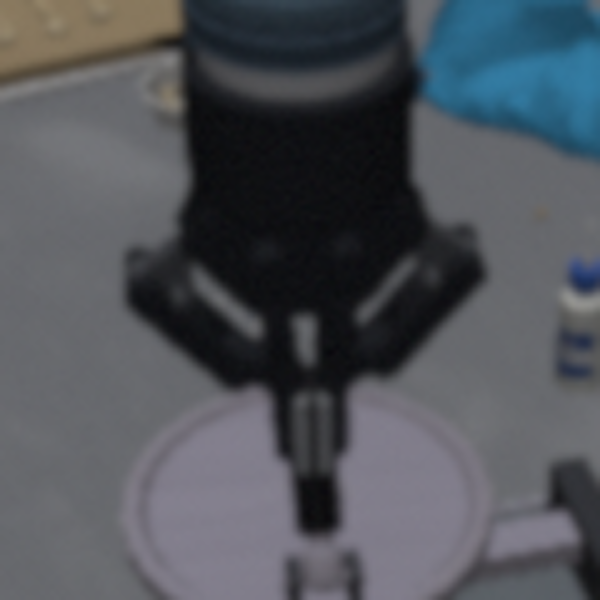

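The handle is leaning inward in front of the fingers (sleeve foot at (318,500)), and the forces are small. Continuing down the arc.

Call:
arm_command(series="0 0.0013 0.0037 -0.0028 0;0 0.0013 0.0037 -0.0028 0;0 0.0011 0.0032 -0.0035 0;0 0.0011 0.0032 -0.0035 0;0 0.0009 0.0026 -0.004 0;0 0.0009 0.0026 -0.004 0;0 0.0007 0.0019 -0.0044 0;0 0.0006 0.0019 -0.0044 0;0 0.0004 0.0012 -0.0045 0;0 0.0004 0.0011 -0.004 0")

```text
time_s: 20.02
eef_pos: [524.6, 19.0, 133.0]
ee_rot: [[-0.333, -0.943, -0.001], [-0.943, 0.333, -0.001], [0.001, 0.0, -1.0]]
force: [-2.2, -1.7, 15.0]
gripper_width: 0.0
```

```bash
python3 zs.py d3
```

```text
20.0667 [525.2  18.7 133.5] [-0.12 -2.08  8.44] 8.529194790187766e-05 [[-0.333, -0.943, 0.0], [-0.943, 0.333, -0.001], [0.001, -0.0, -1.0]]
```

View pics/d3.png

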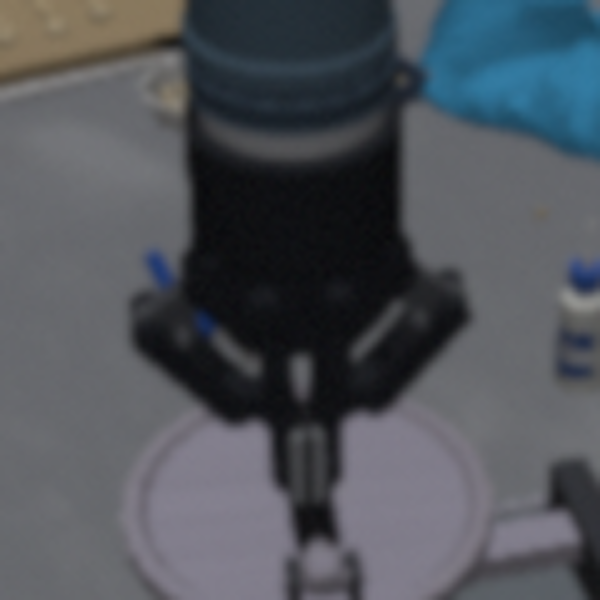

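Call:
arm_command(series="0 0 0 0 0;0 0 0 0.005 0;0 0 0 0.02 0;0 0 0 0.035 0;0 -0.02 -0.03 0.02 0;0 -0.02 -0.03 0.02 0;0 -0.01 -0.035 0.01 0;0 -0.01 -0.035 0 0;0 0 -0.035 0 0;0 0 -0.035 0 0;0 0 0 0 0;0 0 0 0 0")

```text
time_s: 21.07
eef_pos: [476.6, -96.5, 231.9]
ee_rot: [[-0.337, -0.941, -0.014], [-0.941, 0.337, -0.004], [0.009, 0.011, -1.0]]
force: [0.2, 0.8, -0.2]
gripper_width: -0.001
```

```bash
python3 look.py e1; python3 bz.py e1z; python3 m.py e1z; python3 zs.py e2
```

```text
21.0667 [476.6 -96.5 231.9] [ 0.18  0.78 -0.23] -0.0013539181431397318
b7z e1z label [ 0.32 -0.1   1.  ] jaw [ 7.67 -1.3   0.99]
21.2667 [477.9 -91.7 232.3] [-0.2   0.58  1.07] -0.0022864814271629065 [[-0.328, -0.945, -0.013], [-0.945, 0.328, -0.005], [0.009, 0.01, -1.0]]
```

View pics/e1.png

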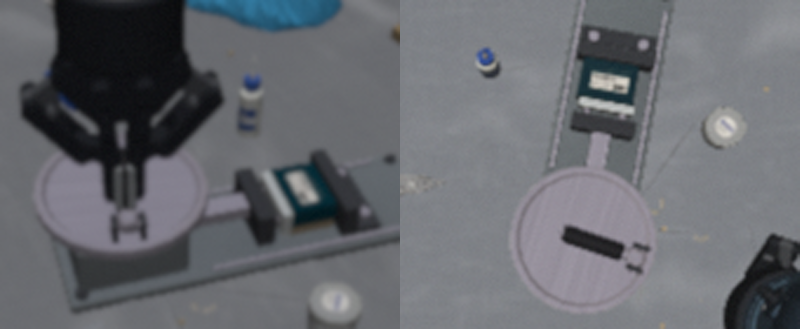

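View pics/e2.png

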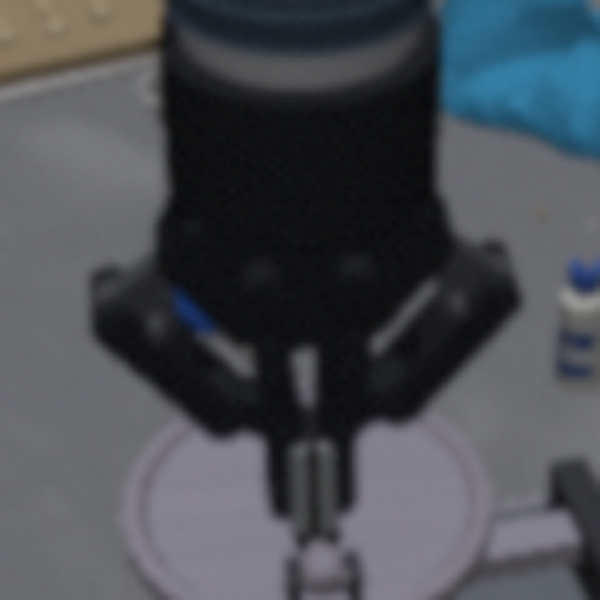

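Call:
arm_command(series="0 0 -0.035 0.01 0;0 0 -0.035 0.01 0;0 0 -0.035 0.01 0;0 0 -0.035 0.01 0;0 0 -0.035 0 0;0 0 0 0 0;0 0 0 0 0")

```text
time_s: 21.85
eef_pos: [477.1, -213.0, 248.7]
ee_rot: [[-0.331, -0.943, -0.03], [-0.944, 0.331, -0.005], [0.015, 0.026, -1.0]]
force: [0.7, 0.5, 0.4]
gripper_width: 0.0
```

```bash
python3 look.py f1; python3 bz.py f1z; python3 m.py f1z
python3 - <<'E'
from h import *
S=snapshot("side");snapshot("top")
C=np.array([531.6,32.4,100]);e=np.array([-.333,-.943,0])
for a in(0,5,10,20):
    t=np.radians(a);H=C+58*e;d=-e*np.cos(t)+np.array([0,0,np.sin(t)])
    print(a,((proj(S,[H+79*d,H+17*d])-[180,130]+.5)*2.35).round(1).tolist())
for c in("side","top"):
  for n in("glue","pot","tool"): print(c,n,[(np.round(np.array(d["box"])*[512,384,512,384],1).tolist(),round(d["score"],2)) for d in spot_in(n,c)[:2]])
E
```

```text
21.85 [ 477.1 -213.   248.7] [0.67 0.52 0.38] 0.0003844159001395295
b7z f1z label [ 95.91 163.19   0.51] jaw [-120.58  -80.2     0.46]
0 [[120.8, 162.6], [128.0, 212.4]]
5 [[120.5, 156.8], [128.0, 211.2]]
10 [[120.4, 151.5], [127.9, 210.1]]
20 [[120.4, 142.3], [127.9, 208.2]]
side glue []
side pot [([312.2, 249.4, 333.6, 277.2], 0.61)]
side tool [([201.2, 157.5, 228.1, 187.0], 0.73)]
top glue [([232.9, 150.5, 243.8, 162.9], 0.52)]
top pot [([269.2, 227.1, 304.0, 241.3], 0.73), ([327.7, 173.6, 346.7, 192.8], 0.48)]
top tool [([171.7, 201.1, 216.4, 217.8], 0.65)]
```

View pics/f1.png

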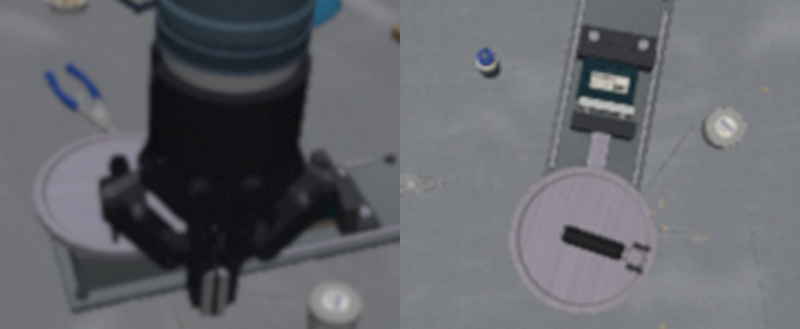

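Call:
arm_command(series="0 0 -0.03 0.02 0;0 0 -0.03 0.02 0;0 0 -0.03 0.02 0;0 0 -0.03 0.02 0;0 0 -0.03 0.01 0;0 0 -0.02 0 0;0 0 0 0 0;0 0 0 0 0;0 0 0 0 0")

```text
time_s: 23.15
eef_pos: [483.7, -375.8, 335.9]
ee_rot: [[-0.337, -0.941, -0.034], [-0.941, 0.338, -0.011], [0.022, 0.028, -0.999]]
force: [-0.2, 0.3, -0.2]
gripper_width: -0.001
```

```bash
python3 look.py f2; python3 bz.py f2z; python3 m.py f2z
```

```text
23.15 [ 483.7 -375.8  335.9] [-0.16  0.28 -0.15] -0.001050237714244022
b7z f2z label [ 0.32 -0.09  1.  ] jaw [ 7.65 -1.29  0.99]
```

View pics/f2.png

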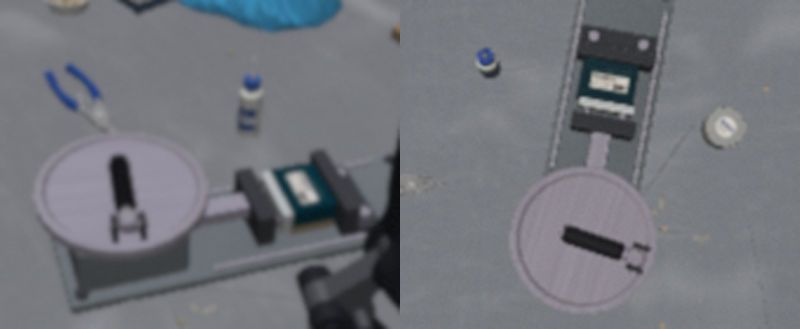

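The far end of the sleeve shows at (120,158) in the side view. The flat model puts its centre line at (121,163), so with the sleeve's radius the handle is flat. The jaw and box have not moved since release, and the bystanders stand where they were.

```bash
python3 -c "
from rig import ctrl
ctrl.hand_in();print(ctrl.state()['time_s'])"
```

```text
the job is handed in; nothing more can be done
the job is handed in; nothing more can be done
```

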